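Find the loaded sample tin by feel and hold it up

TASK

Of the three identical closed sample tins on the tray, one holds the dense metal sample and is the heaviest: heft them one at a time in the order of the discs they stand on, red, then yellow, then blue, gripping each and lifting it at least 5 cm straight up for a moment, and standing a tin back on its own disc before you take the next. Then finish while holding the heaviest tin up, upright and still over the green hand-over mat with its base at least 15 cm above the bench, with the other two tins standing on their own discs. Do not drop or tip over any tin, and leave everything else on the bench where it is.

Things in the scene. Friction and masses are not known exactly. Their poses are not given: they have to be found in the camera images.
- tin_a_center (a point): one of three outwardly identical closed aluminium sample tins (any of them may be on any disc): upright cylinder 56 mm across and 75 mm tall, the top 15 mm being a tightly closed 59 mm lid. The point is the tin's centre, 37.5 mm above its underside; z points up the tin. Each weighs 0.2 to 0.7 kg; the heaviest weighs at least 0.15 kg more than either other
- tin_b_center (a point): one of three outwardly identical closed aluminium sample tins (any of them may be on any disc): upright cylinder 56 mm across and 75 mm tall, the top 15 mm being a tightly closed 59 mm lid. The point is the tin's centre, 37.5 mm above its underside; z points up the tin. Each weighs 0.2 to 0.7 kg; the heaviest weighs at least 0.15 kg more than either other
- tin_c_center (a point): one of three outwardly identical closed aluminium sample tins (any of them may be on any disc): upright cylinder 56 mm across and 75 mm tall, the top 15 mm being a tightly closed 59 mm lid. The point is the tin's centre, 37.5 mm above its underside; z points up the tin. Each weighs 0.2 to 0.7 kg; the heaviest weighs at least 0.15 kg more than either other
- spot_red_top (a point): red disc, 84 mm across and 4 mm thick, fixed on the tray; the three discs stand in a row 125 mm apart, in any order of colours, one tin on each. The point is the centre of its upper face (16 mm above the bench), where a tin's underside stands
- spot_yellow_top (a point): yellow disc, 84 mm across and 4 mm thick, fixed on the tray; the three discs stand in a row 125 mm apart, in any order of colours, one tin on each. The point is the centre of its upper face (16 mm above the bench), where a tin's underside stands
- spot_blue_top (a point): blue disc, 84 mm across and 4 mm thick, fixed on the tray; the three discs stand in a row 125 mm apart, in any order of colours, one tin on each. The point is the centre of its upper face (16 mm above the bench), where a tin's underside stands
- tray: fixed grey tray, 160 x 370 x 12 mm; origin at the centre of its underside on the bench; its y axis runs along the row of discs, which lies 25 mm to the -x side of its centre; z up
- mat_top (a point): centre of the upper face of the fixed round green hand-over mat, 140 mm across and 3 mm thick, lying on the bench; free space above it
- vial: bystander, to be left alone: small amber glass vial with white cap, 22 mm across and 45 mm tall, on the tray's far half; origin on its axis, where it rests
- collimator: bystander, to be left alone: small brass collimator, foot 24 mm across, 38 mm tall, on the tray's far half; origin on its axis, where it rests
- gonio: bystander, to be left alone: goniometer head, aluminium and dark steel, 52 mm across, 64 mm tall, on the bench; origin on its axis, where it rests
- screwdriver: bystander, to be left alone: orange-handled screwdriver about 200 mm long lying on the bench beyond the tray; origin near its middle, where it rests, its x axis along the tool
- wrench: bystander, to be left alone: steel wrench about 200 mm long lying on the bench to the left of the mat; origin near its middle, where it rests, its x axis along the tool
- cap: bystander, to be left alone: black detector cap with red knob, 64 mm across, 28 mm tall, on the bench at the right; origin on its axis, where it rests
Not all that is in view belongs to the job. Leave any purple look-alike of the part that bears tin_a_center alone.

How it is judged (in metres and radians):
On the way, in this order (a step that is already met when the one before it is completed fails the run):
1. the tin of the red disc is held lifted at least 4 cm while the other two stand on their discs (distance between each of tin_a_center, tin_b_center, tin_c_center and spot_red_top above 0.075 m and distance between any of tin_a_center, tin_b_center, tin_c_center and spot_yellow_top below 0.047 m and distance between any of tin_a_center, tin_b_center, tin_c_center and spot_blue_top below 0.047 m and ((height (world z) of tin_a_center above 0.0835 m and contact force between tin_a and the fingers above 1 N) or (height (world z) of tin_b_center above 0.0835 m and contact force between tin_b and the fingers above 1 N) or (height (world z) of tin_c_center above 0.0835 m and contact force between tin_c and the fingers above 1 N))), for 0.2 s.
2. the tin of the yellow disc is held lifted at least 4 cm while the other two stand on their discs (distance between each of tin_a_center, tin_b_center, tin_c_center and spot_yellow_top above 0.075 m and distance between any of tin_a_center, tin_b_center, tin_c_center and spot_red_top below 0.047 m and distance between any of tin_a_center, tin_b_center, tin_c_center and spot_blue_top below 0.047 m and ((height (world z) of tin_a_center above 0.0835 m and contact force between tin_a and the fingers above 1 N) or (height (world z) of tin_b_center above 0.0835 m and contact force between tin_b and the fingers above 1 N) or (height (world z) of tin_c_center above 0.0835 m and contact force between tin_c and the fingers above 1 N))), for 0.2 s.
3. the tin of the blue disc is held lifted at least 4 cm while the other two stand on their discs (distance between each of tin_a_center, tin_b_center, tin_c_center and spot_blue_top above 0.075 m and distance between any of tin_a_center, tin_b_center, tin_c_center and spot_red_top below 0.047 m and distance between any of tin_a_center, tin_b_center, tin_c_center and spot_yellow_top below 0.047 m and ((height (world z) of tin_a_center above 0.0835 m and contact force between tin_a and the fingers above 1 N) or (height (world z) of tin_b_center above 0.0835 m and contact force between tin_b and the fingers above 1 N) or (height (world z) of tin_c_center above 0.0835 m and contact force between tin_c and the fingers above 1 N))), for 0.2 s.
At the end, for the whole second after the job is handed in: heaviest tin gripped, still, within 0.25 rad of upright, its centre over 180 mm above the bench and within 50 mm of the mat's centre from above; the other two released, upright on discs (within 28 mm of centre, no disc bearing over 4.2 N: the heavy tin is not left); bystanders not moved (((height (world z) of tin_a_center above 0.18 m and horizontal distance between tin_a_center and mat_top below 0.05 m and angle between tin_a_center's own z axis and vertical below 0.25 rad and linear speed of tin_a below 0.03 m/s and contact force between tin_a and the fingers above 1 N and (distance between tin_b_center and spot_red_top below 0.047 m or distance between tin_b_center and spot_yellow_top below 0.047 m or distance between tin_b_center and spot_blue_top below 0.047 m) and (distance between tin_c_center and spot_red_top below 0.047 m or distance between tin_c_center and spot_yellow_top below 0.047 m or distance between tin_c_center and spot_blue_top below 0.047 m) and angle between each of tin_b_center, tin_c_center's own z axis and vertical below 0.1 rad and contact force between each of tin_b, tin_c and the fingers below 0.1 N) or (height (world z) of tin_b_center above 0.18 m and horizontal distance between tin_b_center and mat_top below 0.05 m and angle between tin_b_center's own z axis and vertical below 0.25 rad and linear speed of tin_b below 0.03 m/s and contact force between tin_b and the fingers above 1 N and (distance between tin_a_center and spot_red_top below 0.047 m or distance between tin_a_center and spot_yellow_top below 0.047 m or distance between tin_a_center and spot_blue_top below 0.047 m) and (distance between tin_c_center and spot_red_top below 0.047 m or distance between tin_c_center and spot_yellow_top below 0.047 m or distance between tin_c_center and spot_blue_top below 0.047 m) and angle between each of tin_a_center, tin_c_center's own z axis and vertical below 0.1 rad and contact force between each of tin_a, tin_c and the fingers below 0.1 N) or (height (world z) of tin_c_center above 0.18 m and horizontal distance between tin_c_center and mat_top below 0.05 m and angle between tin_c_center's own z axis and vertical below 0.25 rad and linear speed of tin_c below 0.03 m/s and contact force between tin_c and the fingers above 1 N and (distance between tin_a_center and spot_red_top below 0.047 m or distance between tin_a_center and spot_yellow_top below 0.047 m or distance between tin_a_center and spot_blue_top below 0.047 m) and (distance between tin_b_center and spot_red_top below 0.047 m or distance between tin_b_center and spot_yellow_top below 0.047 m or distance between tin_b_center and spot_blue_top below 0.047 m) and angle between each of tin_a_center, tin_b_center's own z axis and vertical below 0.1 rad and contact force between each of tin_a, tin_b and the fingers below 0.1 N)) and contact force between each of spot_red, spot_yellow, spot_blue and anything else below 4.2 N); the arm keeps its last pose, push and grip.
It fails at once if a tin is tipped by more than 0.6 rad (angle between any of tin_a_center, tin_b_center, tin_c_center's own z axis and vertical above 0.6 rad).
It fails at once if a tin is dropped (falls faster than 0.5 m/s out of the fingers) ((linear speed of tin_a above 0.5 m/s and contact force between tin_a and the fingers below 0.05 N) or (linear speed of tin_b above 0.5 m/s and contact force between tin_b and the fingers below 0.05 N) or (linear speed of tin_c above 0.5 m/s and contact force between tin_c and the fingers below 0.05 N)).
It fails at once if a bystander is moved more than 25 mm (distance of any of vial, collimator, gonio, screwdriver, wrench, cap from where it was at the start of the episode above 0.025 m).
It also fails if it takes over 72 s, if anything falls off the work surface, if the arm or the gripper's body presses on something with over 40 N, if the wrist force passes 120 N, or if a joint passes its speed limit or range.

ROBOT

A 6-joint arm with a two-finger parallel gripper is mounted at the origin on the work surface. World frame = base frame: x ahead of the robot, y to its left, z up, the work surface at z = 0. Lengths are in mm, angles in rad, forces in N, time in s.
With the tool pointing down it reaches from about 275 to 750 mm from the base axis. Payload 10.2 kg.
Tool frame: the origin (TCP) lies between the finger pads; the fingertips stand 17 mm ahead of it and the grasp point (between the pads) lies 2 mm behind it (tips_ahead is the distance from the TCP to the fingertips, in mm); z points along the fingers, y is the line along which they close (so a half turn about z gives the same grasp; the last joint's range is limited). The gripper opens to 85 mm and grips with 20 to 120 N. Pads are 22 mm wide; open, the fingers measure 114 mm over their backs; the gripper's body (76 mm by 85 mm) begins 54 mm behind the grasp point. The pads swing forward as they close: fully open they stand 13 mm farther back than shut.
Start: joints at [0.982, 0.313, 1.498, -0, 1.331, -0.223], TCP at [187.803, 490.266, 212.494] pointing down, gripper open.
Joint ranges: [-2.94, 2.94], [-0.97, 2.17], [0.19, 2.56], [-1.23, 4.37], [0.02, 3.11], [-2.88, 2.88]. Speed limits (rad/s): [2.39, 2.39, 3.01, 3.14, 3.14, 3.14].

INTERFACE

Orientations are given as a unit quaternion [w, x, y, z].
In Python, from rig import sense, capture, finish_job, boxes_of, tips_ahead gives the robot as it stands.
- The arm moves only by the tool drive_tool, never from a script. Its argument "commands" is text: rows parted by semicolons, each of 7 numbers parted by spaces: the shift along the world's x, y, z in units of 0.1 m (1.0 is 0.1 m), then the turn, a rotation vector about the world's x, y, z in units of pi/4 rad (1.0 is pi/4 rad), then the opening in per cent of the stroke, from 0 (shut) to 100 (fully open). A call has 1 to 20 rows; each row shifts and turns the commanded pose from where the row before left it; what a row does not reach is not made up. A row lasts 1/12 s, in which the tool goes at most 41.7 mm and 7.16 degrees, less where a joint would pass 70% of its speed; a pose out of reach is approached as far as the arm can. A call with a number of a shift or a turn outside -1 to 1 is refused whole. A call with a gripper value outside its range is refused whole. The fingers move at their own pace and stop on an object; "force" is the grip in N (left out, the last holds). Time passes only in rows, so rows that do not move let the fingers close. It gives the time, the measured TCP pose, the force, the opening and the grip force at its end, in the units of the state.
- sense(): the state, without advancing time (a new reading comes with each control period).
- capture(name): name is "scene" or "top" or "wrist"; returns a dict with "pixels" (480x640x3 uint8, blue, green, red), "fov_y" (degrees; the focal length in pixels is half the picture's height over the tangent of half this angle, whatever the lens; pixels are square), "cx", "cy" (the principal point, pixels), "k1" (the pictures are not rectified: a ray, as slopes to the right and down, at radius r is drawn at 1 + k1 r^2 times it, then the intrinsics apply), "position" and "attitude" of the camera in the world; the wrist camera has in their place "tool_from_camera" (4x4, takes a point from camera to tool coordinates, whose origin is the TCP and whose axes are the flange's). Camera axes: x right, y down, z forward; pixel columns grow to the right and rows downward; lengths in mm; the calibration is good to about 2 mm. A picture is of the moment at which its call begins: read the wrist's pose just before it. There is no depth.
- finish_job(): hands the job in; it is judged then, once.
Trained networks look in a picture, given as the dict that the camera call returned (one of the last four; its "shot" number tells which), for a name from the list of things; names that differ only in an ending like _2 or _b are one class to them, and where a whole thing is asked for, a point or a joint stands for the part that bears it (a point fixed in the world has none). Each returns a list of dicts, best first, with "confidence" (0 to 1); they miss things now and then, are a little off and sometimes report something else, mostly with a low value. They report only what shows in the picture. A call takes as long as a camera call. They do not tell look-alikes from the thing itself.
- boxes_of(picture, name): "position" ([column, row] in pixels, amid what is visible of it).
The state is a dict: "time_s": time; "joints": joint angles; "dq": joint speeds; "tau": joint torques, N m; "eef_pos": TCP position; "ee_rot": TCP orientation; "force": force on the tool from outside, world axes, zero at the start; "wrist_torque": the same for the moment, N m; "grip_width": opening from 0.0 (shut) to 1.0 (fully open); "grip_force": force on a finger pad.
Only numpy, scipy, OpenCV 4.12 (cv2) and the standard library are available. Lean on these libraries where they do the work, as an engineer would, in place of code of your own. Each camera call takes 0.05 s, during which the arm holds its last target. There are 200 camera calls.

## Working session

There is one attempt and no reset: what is moved stays moved. The work goes in short steps, Python scripts to look and compute and a tool call to move; the robot and the scene stay as the last step left them, time stands still between calls to the robot, and variables do not carry over. Pictures are saved under pics/ and viewed, at most 10 in all, crops included, and the job is handed in when it is done.

Besides the shell and the picture viewer there is one more tool, called by a JSON object that holds its "op" and its "data". drive_tool: Moves the arm, as the interface text tells. Shifts and turns lie within -1 to 1; 1 stands for 0.1 m of shift or pi/4 rad of turn. Its arguments: {"type":"object","properties":{"commands":{"type":"string"},"force":{"type":"number"}},"required":["commands"]}

```bash
mkdir -p pics
cat > h.py <<'E'
import numpy as np, cv2
from rig import *
from scipy.spatial.transform import Rotation as R
def ray(p,uv):
    f=p["pixels"].shape[0]/2/np.tan(np.radians(p["fov_y"])/2)
    d=np.array([(uv[0]-p["cx"])/f,(uv[1]-p["cy"])/f]); u=d.copy()
    for _ in range(20): u=d/(1+p["k1"]*(u@u))
    return np.array([u[0],u[1],1.])
def cam(p,s=None):
    if "position" in p:
        a=np.array(p["attitude"]); 
        M=a if a.shape==(3,3) else R.from_quat(a,scalar_first=True).as_matrix()
        return np.array(p["position"]),M
    T=np.array(p["tool_from_camera"]); E=R.from_quat(s["ee_rot"],scalar_first=True).as_matrix()
    return np.array(s["eef_pos"])+E@T[:3,3],E@T[:3,:3]
def at(p,uv,z,s=None):
    o,M=cam(p,s); d=M@ray(p,uv); return o+d*(z-o[2])/d[2]
E
python3 - <<'E'
from h import *
s=sense(); print(s)
for n in("top","scene"):
    p=capture(n); cv2.imwrite(f"pics/{n}.png",p["pixels"]); print({k:v for k,v in p.items() if k!="pixels"})
    for nm,z in(("tin_a_center",53),("vial",20),("collimator",20),("gonio",30),("cap",15),("wrench",3),("screwdriver",10),("spot_red_top",16),("spot_yellow_top",16),("spot_blue_top",16),("mat_top",3)):
        for b in boxes_of(p,nm)[:5]: print(n,nm,np.round(b["position"]),round(b["confidence"],2),np.round(at(p,b["position"],z)))
E
```

```text
{'time_s': 0.0, 'joints': array([ 9.81607767e-01,  3.13469831e-01,  1.49846822e+00, -1.31357787e-05,
        1.33099189e+00, -2.23341671e-01]), 'dq': array([ 0.00116213, -0.00160096,  0.00103876,  0.0004729 ,  0.00104925,
        0.00067801]), 'tau': array([ 1.81076421e-04, -4.12261891e+01, -2.59752649e+01, -6.26517658e-05,
        4.02520862e-03, -1.36655325e-05]), 'eef_pos': array([187.63366463, 490.01291877, 211.91322362]), 'ee_rot': array([-2.58375714e-04,  1.81903438e-01,  9.83316171e-01, -6.16738965e-04]), 'force': array([-0.59829582,  0.07126196,  0.18247617]), 'wrist_torque': array([-0.00979172, -0.0127505 ,  0.04727089]), 'grip_force': 0.0, 'grip_width': 1.0001707717589154}
{'fov_y': 51.3237945804459, 'cx': 318.0001210483031, 'cy': 231.47858977137705, 'k1': 0.008214013555655191, 'position': array([ 333.38002217,   -1.42163908, 1264.86956231]), 'attitude': array([ 0.06523139, -0.69865361,  0.71007073, -0.05854532]), 'shot': 1}
top tin_a_center [387. 255.] 0.95 [ 486. -160.   53.]
top tin_a_center [438. 252.] 0.92 [ 492. -284.   53.]
top tin_a_center [440. 291.] 0.81 [ 397. -2
[... 1335 characters left out ...]
0. 290.] 0.63 [ 476. -514.   15.]
scene cap [266. 265.] 0.62 [ 512. -168.   15.]
scene wrench [491. 219.] 0.78 [567. 514.   3.]
scene wrench [432. 266.] 0.16 [663. 274.   3.]
scene screwdriver [374. 339.] 0.69 [815.  34.  10.]
scene screwdriver [267. 246.] 0.55 [ 447. -150.   10.]
scene screwdriver [405. 214.] 0.42 [470. 276.  10.]
scene spot_red_top [265. 265.] 0.7 [ 512. -172.   16.]
scene spot_red_top [315. 261.] 0.53 [544. -34.  16.]
scene spot_yellow_top [345. 236.] 0.62 [491.  75.  16.]
scene spot_blue_top [310. 252.] 0.66 [512. -40.  16.]
scene spot_blue_top [438. 266.] 0.47 [673. 283.  16.]
scene mat_top [405. 210.] 0.81 [451. 286.   3.]
scene mat_top [346. 238.] 0.5 [488.  78.   3.]
```

Run:
```python
import cv2
a=cv2.imread("pics/top.png")[100:380,80:560]; cv2.imwrite("pics/t1.png",cv2.resize(a,(800,467)))
a=cv2.imread("pics/scene.png")[150:370,120:520]; cv2.imwrite("pics/s1.png",cv2.resize(a,(800,440)))
```

```text
(no output)
```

View pics/t1.png

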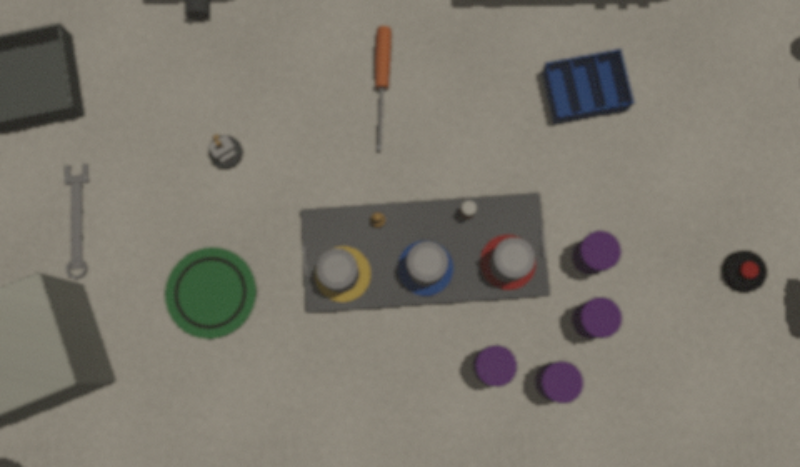

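View pics/s1.png

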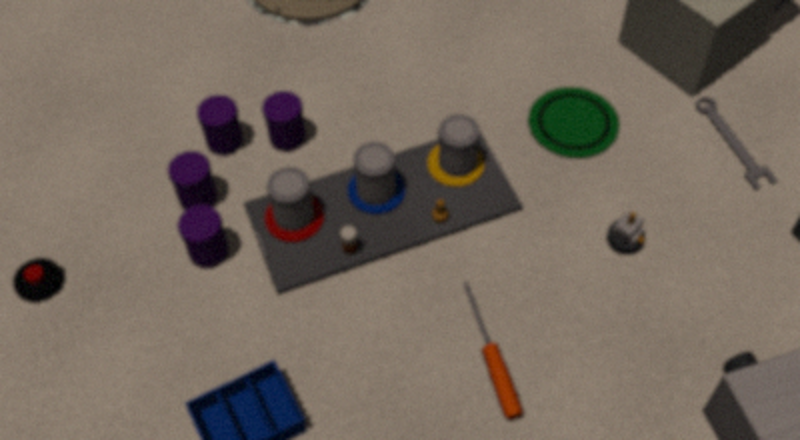

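The tins stand on yellow, blue and red discs, with lids at top-image pixels of about (282,261), (336,257) and (388,254). The four purple look-alikes are at about (440,251), (440,291), (377,320) and (416,329).

```bash
cat >> h.py <<'E'
def blobs(p,s=None):
    hsv=cv2.cvtColor(cv2.GaussianBlur(p["pixels"],(3,3),0),cv2.COLOR_BGR2HSV)
    return hsv
E
python3 - <<'E'
from h import *
p=capture("top")
for n,uv,z in(("yel lid",(282,261),91),("blue lid",(336,257),91),("red lid",(388,254),91),("mat",(206.5,276),3),("purple",(440,250.6),75),("traycorners",(261,226),12),("",(404,216),12),("",(409,278),12),("",(264,287),12)):
    print(n,np.round(at(p,uv,z)))
h=cv2.cvtColor(cv2.GaussianBlur(p["pixels"],(5,5),0),cv2.COLOR_BGR2HSV).astype(int)
for n,lo,hi in(("red",170,188),("yel",18,32),("blue",100,125),("green",50,80)):
    H=h[...,0]; H=np.where(H<8,H+180,H) if n=="red" else H
    m=((H>=lo)&(H<=hi)&(h[...,1]>110)&(h[...,2]>50)).astype(np.uint8); m[:205]=0
    k,l,st,c=cv2.connectedComponentsWithStats(m)
    i=1+st[1:,4].argmax(); pts=np.argwhere(l==i)[:,::-1].astype(np.float32)
    (u,v),r=cv2.minEnclosingCircle(pts); print(n,st[i,4],(u,v),r,np.round(at(p,(u,v),3 if n=="green" else 16)))
E
```

```text
yel lid [472.  94.  91.]
blue lid [479. -33.  91.]
red lid [ 484. -156.   91.]
mat [447. 293.   3.]
purple [ 493. -283.   75.]
traycorners [572. 154.  12.]
 [ 592. -212.   12.]
 [ 433. -217.   12.]
 [417. 146.  12.]
red 117 (529.6012573242188, 261.0696105957031) 6.142863750457764 [ 471. -519.   16.]
yel 253 (286.5882263183594, 264.23529052734375) 16.168012619018555 [472.  89.  16.]
blue 69 (340.0, 268.0) 10.816754341125488 [461. -45.  16.]Traceback (most recent call last):
  File "<stdin>", line 10, in <module>
ValueError: attempt to get argmax of an empty sequence
```

View pics/top.png

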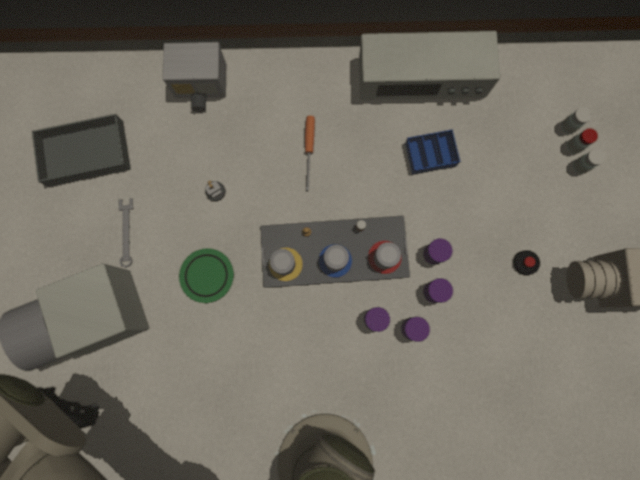

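{"op": "drive_tool", "data": {"commands": "0 -0.3 0 0 0 0 100;0 -0.3 0 0 0 0 100;0 -0.3 0 0 0 0 100;0 -0.3 0 0 0 0 100;0 -0.3 0 0 0 0 100;0.175 -0.293 0 0 0 0 100;0.175 -0.293 0 0 0 0 100;0.175 -0.293 0 0 0 0 100"}}

```text
time_s: 1.92
eef_pos: [240.5, 251.1, 212.7]
ee_rot: [0.0, 0.181, 0.983, 0.0]
force: [0.5, 0.3, -1.2]
grip_width: 0.997
grip_force: 0.0
```

{"op": "drive_tool", "data": {"commands": "0.175 -0.293 0 0 0 0.09 100;0.175 -0.293 0 0 0 0.09 100;0.175 -0.293 0 0 0 0.09 100;0.175 -0.293 0 0 0 0.09 100;0.175 -0.293 0 0 0 0.09 100;0.175 -0.293 0 0 0 0.09 100;0.175 -0.293 0 0 0 0 100;0.175 -0.293 0 0 0 0 100;0.175 -0.293 0 0 0 0 100;0.175 -0.293 0 0 0 0 100;0.175 -0.293 0 0 0 0 100;0.175 -0.293 0 0 0 0 100;0.175 -0.293 0 0 0 0 100;0.175 -0.293 0 0 0 0 100;0 0 0 0 0 0 100;0 0 0 0 0 0 100;0 0 0 0 0 0 100"}}

```text
time_s: 3.33
eef_pos: [485.0, -157.4, 212.3]
ee_rot: [-0.0, -0.029, 1.0, 0.0]
force: [0.2, -0.8, -1.4]
grip_width: 0.998
grip_force: 0.0
```

```bash
cat > w.py <<'E'
from h import *
import sys
s=sense(); p=capture("wrist"); cv2.imwrite(f"pics/{sys.argv[1]}.png",p["pixels"])
E=R.from_quat(s["ee_rot"],scalar_first=True).as_matrix()
print(s["time_s"],np.round(s["eef_pos"],1),"ydir",np.round(E[:,1],3),"z",np.round(E[:,2],3),"F",np.round(s["force"],2),s["grip_width"],s["grip_force"],s["joints"].round(2))
for b in boxes_of(p,"tin_a_center")[:4]: print(np.round(b["position"]),round(b["confidence"],2),"z53",np.round(at(p,b["position"],53,s)),"z91",np.round(at(p,b["position"],91,s)))
E
python3 w.py w1
```

```text
3.3333 [ 485.  -157.4  212.3] ydir [-0.058  0.998  0.   ] z [-0.001  0.    -1.   ] F [ 0.17 -0.83 -1.36] 0.9984806324918494 0.0 [-0.54  0.28  1.54  0.    1.32 -2.17]
[324. 212.] 0.85 z53 [ 492. -156.   53.] z91 [ 482. -156.   91.]
[369.  19.] 0.75 z53 [ 346. -131.   53.] z91 [ 353. -135.   91.]
[260.   7.] 0.62 z53 [ 342. -211.   53.] z91 [ 350. -205.   91.]
[169. 211.] 0.56 z53 [ 499. -284.   53.] z91 [ 488. -270.   91.]
```

View pics/w1.png

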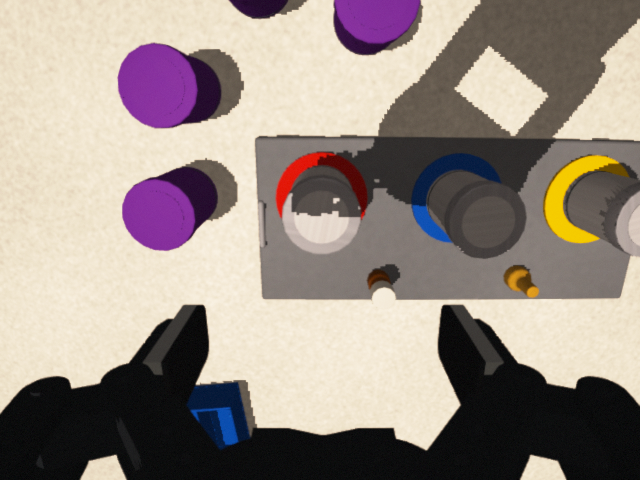

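The red lid is at (321,214) and its disc at (322,196). The blue lid is at (485,217) with its disc at about (456,197), and the yellow disc is at about (592,199). The vial and collimator lie below the row.

Run:
```python
from h import *
s=sense(); p=capture("wrist")
for n,uv,z in(("redlid",(321,214),91),("reddisc",(322,196),16),("bluelid",(485,217),91),("bluedisc",(456.5,197),16),("yeldisc",(592,199),16),("purple",(160,215),75),("vialcap",(384,296),57)): print(n,at(p,uv,z,s).round(1))
```

```text
redlid [ 484.5 -158.2   91. ]
reddisc [ 487.4 -157.4   16. ]
bluelid [479.5 -37.4  91. ]
bluedisc [480.8 -34.3  16. ]
yeldisc [474.4  94.5  16. ]
purple [ 496.9 -283.    75. ]
vialcap [564.2 -98.5  57. ]
```

{"op": "drive_tool", "data": {"commands": "0 0 -0.25 0 0 0 100;0 0 -0.25 0 0 0 100;0 0 -0.25 0 0 0 100;0 0 -0.25 0 0 0 100;0 0 -0.25 0 0 0 100;0 0 -0.2 0 0 0 100;0 0 -0.17 0 0 0 100;0 0 0 0 0 0 100;0 0 0 0 0 0 0;0 0 0 0 0 0 0;0 0 0 0 0 0 0;0 0 0 0 0 0 0;0 0 0 0 0 0 0;0 0 0 0 0 0 0;0 0 0 0 0 0 0;0 0 0 0 0 0 0;0 0 0 0 0 0 0", "force": 60}}

```text
time_s: 4.9
eef_pos: [486.2, -158.3, 52.4]
ee_rot: [0.001, -0.029, 1.0, -0.001]
force: [-1.2, -1.3, 5.4]
grip_width: 0.666
grip_force: 63.4
```

{"op": "drive_tool", "data": {"commands": "0 0 0.05 0 0 0 0;0 0 0.1 0 0 0 0;0 0 0.15 0 0 0 0;0 0 0.15 0 0 0 0;0 0 0.15 0 0 0 0;0 0 0.1 0 0 0 0;0 0 0.05 0 0 0 0;0 0 0 0 0 0 0;0 0 0 0 0 0 0;0 0 0 0 0 0 0;0 0 0 0 0 0 0;0 0 0 0 0 0 0;0 0 0 0 0 0 0;0 0 0 0 0 0 0;0 0 0 0 0 0 0"}}

```text
time_s: 6.15
eef_pos: [485.3, -157.8, 125.4]
ee_rot: [-0.0, -0.029, 1.0, 0.0]
force: [-0.4, 0.5, -3.0]
grip_width: 0.666
grip_force: 64.7
```

```bash
cat > f.py <<'E'
from h import *
F=[];T=[]
for _ in range(5):
    s=sense(); F.append(s["force"]); T.append(s["tau"]); capture("wrist")
print(s["time_s"],s["eef_pos"].round(1),np.mean(F,0).round(2),np.std(F,0).round(2),np.mean(T,0).round(2),s["joints"].round(3),s["grip_width"],s["grip_force"])
E
python3 f.py
```

```text
6.35 [ 485.3 -157.8  125.5] [-0.31  0.07 -2.68] [0.4  0.53 0.49] [ -0.   -42.41 -24.23  -0.     0.     0.  ] [-0.544  0.368  1.662  0.     1.111 -2.173] 0.6644919954076481 64.6606171131134
```

{"op": "drive_tool", "data": {"commands": "0 0 -0.1 0 0 0 0;0 0 -0.15 0 0 0 0;0 0 -0.15 0 0 0 0;0 0 -0.13 0 0 0 0;0 0 -0.1 0 0 0 0;0 0 -0.05 0 0 0 0;0 0 -0.03 0 0 0 0;0 0 -0.02 0 0 0 0;0 0 -0.01 0 0 0 0;0 0 0 0 0 0 0;0 0 0 0 0 0 0"}}

```text
time_s: 7.32
eef_pos: [485.6, -157.9, 52.4]
ee_rot: [0.001, -0.029, 1.0, -0.0]
force: [-3.0, 1.3, 5.6]
grip_width: 0.666
grip_force: 65.1
```

{"op": "drive_tool", "data": {"commands": "0 0 0 0 0 0 100;0 0 0 0 0 0 100;0 0 0 0 0 0 100;0 0 0 0 0 0 100;0 0 0 0 0 0 100;0 0 0 0 0 0 100;0 0 0.1 0 0 0 100;0 0 0.2 0 0 0 100;0 0 0.25 0 0 0 100;0 0 0.25 0 0 0 100;0 0 0.25 0 0 0 100;0 0 0.25 0 0 0 100;0 0 0.25 0 0 0 100;0 0 0.05 0 0 0 100"}}

```text
time_s: 8.48
eef_pos: [486.5, -158.5, 216.3]
ee_rot: [0.003, -0.029, 1.0, -0.002]
force: [0.0, 0.1, 0.3]
grip_width: 1.003
grip_force: 0.0
```

{"op": "drive_tool", "data": {"commands": "-0.015 0.31 0 0 0 0 100;-0.015 0.31 0 0 0 0 100;-0.015 0.31 0 0 0 0 100;-0.015 0.31 0 0 0 0 100;-0.015 0.31 0 0 0 0 100;-0.015 0.31 0 0 0 0 100;-0.015 0.31 0 0 0 0 100;-0.015 0.31 0 0 0 0 100;0 0 0 0 0 0 100;0 0 0 0 0 0 100;0 0 0 0 0 0 100"}}

```text
time_s: 9.4
eef_pos: [473.2, 89.8, 211.6]
ee_rot: [-0.0, -0.029, 1.0, -0.0]
force: [-0.9, -0.5, -1.1]
grip_width: 0.999
grip_force: 0.0
```

```bash
python3 w.py w2; python3 f.py
```

```text
9.4 [473.2  89.8 211.6] ydir [-0.058  0.998 -0.   ] z [-0. -0. -1.] F [-0.94 -0.54 -1.1 ] 0.9985121122935864 0.0 [-0.06  0.22  1.62 -0.    1.3  -1.69]
[ 37. 203.] 0.8 z53 [ 486. -150.   53.] z91 [ 476. -122.   91.]
[255. 396.] 0.74 z53 [668.  35.  53.] z91 [636.  41.  91.]
[55. 25.] 0.71 z53 [ 348. -117.   53.] z91 [354. -93.  91.]
9.7 [473.4  89.5 211.5] [-0.01  0.16  0.08] [0.73 0.52 0.49] [  0.22 -36.44 -25.68   0.     0.    -0.  ] [-0.057  0.218  1.624 -0.     1.299 -1.685] 0.9964336472028854 0.0
```

View pics/w2.png

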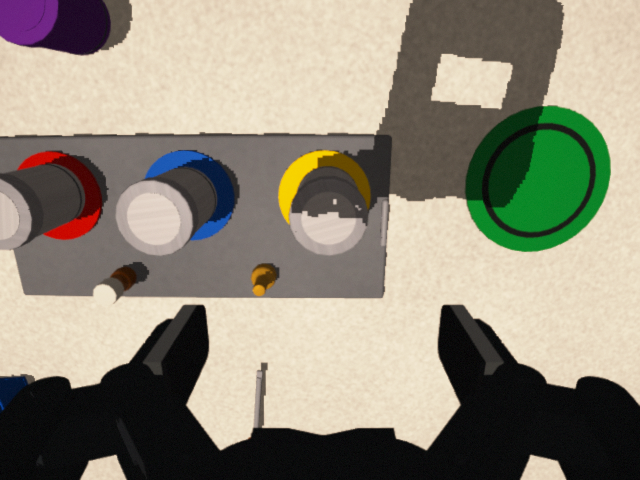

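The yellow lid is at (328,216), its disc at (324,195), and the mat centre at (538,180). The red tin is standing on its own disc again.

{"op": "drive_tool", "data": {"commands": "0.01 0.043 -0.25 0 0 0 100;0 0 -0.25 0 0 0 100;0 0 -0.25 0 0 0 100;0 0 -0.25 0 0 0 100;0 0 -0.25 0 0 0 100;0 0 -0.2 0 0 0 100;0 0 -0.15 0 0 0 100;0 0 0 0 0 0 100;0 0 0 0 0 0 0;0 0 0 0 0 0 0;0 0 0 0 0 0 0;0 0 0 0 0 0 0;0 0 0 0 0 0 0;0 0 0 0 0 0 0;0 0 0 0 0 0 0;0 0 0 0 0 0 0;0 0 0 0 0 0 0", "force": 60}}

```text
time_s: 11.17
eef_pos: [475.3, 94.4, 53.2]
ee_rot: [0.001, -0.029, 1.0, -0.0]
force: [-0.7, -1.4, 5.1]
grip_width: 0.667
grip_force: 63.6
```

{"op": "drive_tool", "data": {"commands": "0 0 0.05 0 0 0 0;0 0 0.1 0 0 0 0;0 0 0.15 0 0 0 0;0 0 0.15 0 0 0 0;0 0 0.15 0 0 0 0;0 0 0.1 0 0 0 0;0 0 0.05 0 0 0 0;0 0 0 0 0 0 0;0 0 0 0 0 0 0;0 0 0 0 0 0 0;0 0 0 0 0 0 0;0 0 0 0 0 0 0;0 0 0 0 0 0 0;0 0 0 0 0 0 0;0 0 0 0 0 0 0"}}

```text
time_s: 12.42
eef_pos: [474.2, 94.5, 126.4]
ee_rot: [-0.0, -0.029, 1.0, 0.0]
force: [0.3, -0.2, -4.7]
grip_width: 0.665
grip_force: 65.4
```

```bash
python3 f.py
```

```text
12.6167 [474.3  94.5 126.5] [-0.16 -0.09 -4.62] [0.56 0.42 0.16] [-0.000e+00 -4.062e+01 -2.475e+01 -0.000e+00  1.000e-02 -0.000e+00] [-0.046  0.313  1.739 -0.     1.09  -1.675] 0.6710164330730825 65.43407320976257
```

{"op": "drive_tool", "data": {"commands": "0 0 -0.1 0 0 0 0;0 0 -0.15 0 0 0 0;0 0 -0.15 0 0 0 0;0 0 -0.13 0 0 0 0;0 0 -0.1 0 0 0 0;0 0 -0.05 0 0 0 0;0 0 -0.03 0 0 0 0;0 0 -0.02 0 0 0 0;0 0 -0.01 0 0 0 0;0 0 0 0 0 0 0;0 0 0 0 0 0 0"}}

```text
time_s: 13.58
eef_pos: [474.7, 94.4, 53.3]
ee_rot: [0.001, -0.029, 1.0, -0.0]
force: [-1.7, 0.0, 3.4]
grip_width: 0.665
grip_force: 65.9
```

{"op": "drive_tool", "data": {"commands": "0 0 0 0 0 0 100;0 0 0 0 0 0 100;0 0 0 0 0 0 100;0 0 0 0 0 0 100;0 0 0 0 0 0 100;0 0 0 0 0 0 100;0 0 0.1 0 0 0 100;0 0 0.2 0 0 0 100;0 0 0.25 0 0 0 100;0 0 0.25 0 0 0 100;0 0 0.25 0 0 0 100;0 0 0.25 0 0 0 100;0 0 0.25 0 0 0 100;0 0 0.05 0 0 0 100"}}

```text
time_s: 14.75
eef_pos: [475.6, 94.5, 217.2]
ee_rot: [0.004, -0.029, 1.0, -0.0]
force: [0.7, 0.3, 1.3]
grip_width: 1.002
grip_force: 0.0
```

{"op": "drive_tool", "data": {"commands": "0.01 -0.255 0 0 0 0 100;0.01 -0.255 0 0 0 0 100;0.01 -0.255 0 0 0 0 100;0.01 -0.255 0 0 0 0 100;0.01 -0.255 0 0 0 0 100;0 0 0 0 0 0 100;0 0 0 0 0 0 100;0 0 0 0 0 0 100"}}

```text
time_s: 15.42
eef_pos: [479.1, -32.5, 212.5]
ee_rot: [-0.0, -0.029, 1.0, 0.0]
force: [0.3, -0.3, -0.0]
grip_width: 1.002
grip_force: 0.0
```

```bash
python3 w.py w3
```

```text
15.4167 [479.1 -32.5 212.5] ydir [-0.058  0.998  0.   ] z [-0.  0. -1.] F [ 0.26 -0.32 -0.01] 1.0023747159176362 0.0 [-0.31  0.21  1.63  0.    1.3  -1.94]
[208.  20.] 0.92 z53 [ 347. -124.   53.] z91 [ 354. -114.   91.]
[ 40. 206.] 0.74 z53 [ 495. -270.   53.] z91 [ 484. -242.   91.]
[166. 204.] 0.69 z53 [ 488. -161.   53.] z91 [ 478. -147.   91.]
[110.   4.] 0.6 z53 [ 339. -196.   53.] z91 [ 346. -177.   91.]
```

View pics/w3.png

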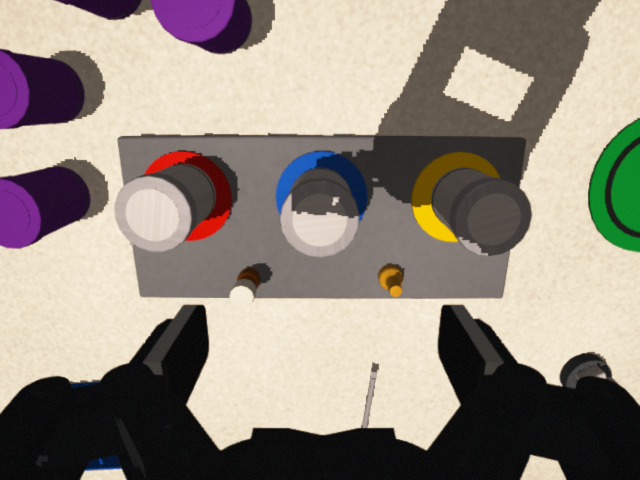

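The blue lid is at (319,216) and its disc at (321,195). The red and yellow tins are both upright on their discs.

{"op": "drive_tool", "data": {"commands": "0.01 -0.02 -0.25 0 0 0 100;0 0 -0.25 0 0 0 100;0 0 -0.25 0 0 0 100;0 0 -0.25 0 0 0 100;0 0 -0.25 0 0 0 100;0 0 -0.2 0 0 0 100;0 0 -0.15 0 0 0 100;0 0 0 0 0 0 100;0 0 0 0 0 0 0;0 0 0 0 0 0 0;0 0 0 0 0 0 0;0 0 0 0 0 0 0;0 0 0 0 0 0 0;0 0 0 0 0 0 0;0 0 0 0 0 0 0;0 0 0 0 0 0 0;0 0 0 0 0 0 0", "force": 60}}

```text
time_s: 16.93
eef_pos: [481.2, -35.1, 54.2]
ee_rot: [0.001, -0.029, 1.0, -0.0]
force: [-0.6, 0.5, 5.4]
grip_width: 0.662
grip_force: 64.4
```

{"op": "drive_tool", "data": {"commands": "0 0 0.05 0 0 0 0;0 0 0.1 0 0 0 0;0 0 0.15 0 0 0 0;0 0 0.15 0 0 0 0;0 0 0.15 0 0 0 0;0 0 0.1 0 0 0 0;0 0 0.05 0 0 0 0;0 0 0 0 0 0 0;0 0 0 0 0 0 0;0 0 0 0 0 0 0;0 0 0 0 0 0 0;0 0 0 0 0 0 0;0 0 0 0 0 0 0;0 0 0 0 0 0 0;0 0 0 0 0 0 0"}}

```text
time_s: 18.18
eef_pos: [480.3, -35.0, 127.4]
ee_rot: [-0.0, -0.029, 1.0, 0.0]
force: [0.1, -0.6, -3.5]
grip_width: 0.662
grip_force: 64.3
```

```bash
python3 f.py; python3 f.py
```

```text
18.3833 [480.3 -35.  127.5] [-0.1   0.23 -3.09] [0.31 0.49 0.5 ] [ -0.   -39.16 -23.9    0.    -0.    -0.  ] [-0.317  0.307  1.743  0.     1.091 -1.946] 0.6606530926480217 64.3108069896698
18.6333 [480.3 -35.  127.5] [-0.17  0.31 -2.43] [0.6  0.42 0.38] [  0.   -39.19 -23.91   0.    -0.     0.  ] [-0.317  0.307  1.743 -0.     1.091 -1.946] 0.6643498005308616 64.31079983711243
```

Yellow is clearly the heaviest, at about 4.6 N against about 2.7 N for the other two. I'll return blue and fetch yellow.

{"op": "drive_tool", "data": {"commands": "0 0 -0.1 0 0 0 0;0 0 -0.15 0 0 0 0;0 0 -0.15 0 0 0 0;0 0 -0.13 0 0 0 0;0 0 -0.1 0 0 0 0;0 0 -0.05 0 0 0 0;0 0 -0.03 0 0 0 0;0 0 -0.02 0 0 0 0;0 0 -0.01 0 0 0 0;0 0 0 0 0 0 0;0 0 0 0 0 0 0"}}

```text
time_s: 19.6
eef_pos: [480.6, -35.1, 54.2]
ee_rot: [0.001, -0.029, 1.0, -0.0]
force: [-1.3, 0.9, 4.7]
grip_width: 0.667
grip_force: 64.9
```

{"op": "drive_tool", "data": {"commands": "0 0 0 0 0 0 100;0 0 0 0 0 0 100;0 0 0 0 0 0 100;0 0 0 0 0 0 100;0 0 0 0 0 0 100;0 0 0 0 0 0 100;0 0 0.1 0 0 0 100;0 0 0.2 0 0 0 100;0 0 0.25 0 0 0 100;0 0 0.25 0 0 0 100;0 0 0.25 0 0 0 100;0 0 0.25 0 0 0 100;0 0 0.25 0 0 0 100;0 0 0.05 0 0 0 100"}}

```text
time_s: 20.77
eef_pos: [481.6, -35.4, 218.2]
ee_rot: [0.003, -0.029, 1.0, -0.001]
force: [0.9, 0.2, 1.2]
grip_width: 1.001
grip_force: 0.0
```

{"op": "drive_tool", "data": {"commands": "-0.012 0.26 0 0 0 0 100;-0.012 0.26 0 0 0 0 100;-0.012 0.26 0 0 0 0 100;-0.012 0.26 0 0 0 0 100;-0.012 0.255 0 0 0 0 100;0 0 0 0 0 0 100;0 0 0 0 0 0 100;0 0 0 0 0 0 100"}}

```text
time_s: 21.43
eef_pos: [474.2, 94.1, 213.5]
ee_rot: [-0.0, -0.029, 1.0, -0.0]
force: [-0.3, -0.5, 0.8]
grip_width: 1.004
grip_force: 0.0
```

```bash
python3 w.py w4; python3 -c "
from h import *
s=sense();p=capture('wrist')
h=cv2.cvtColor(p['pixels'],cv2.COLOR_BGR2HSV)
m=cv2.inRange(h,(50,100,40),(80,255,255));x,y,w,H=cv2.boundingRect(m);print(x,y,w,H,at(p,(x+w/2,y+H/2),3,s))"
```

```text
21.4333 [474.2  94.1 213.5] ydir [-0.058  0.998 -0.   ] z [-0. -0. -1.] F [-0.31 -0.46  0.78] 1.0037574504187994 0.0 [-0.05  0.22  1.62 -0.    1.31 -1.68]
[ 36. 198.] 0.96 z53 [ 484. -147.   53.] z91 [ 474. -119.   91.]
[53. 21.] 0.9 z53 [ 346. -115.   53.] z91 [353. -91.  91.]
461 104 145 146 [449.33852389 291.91041711   3.        ]
```

View pics/w4.png

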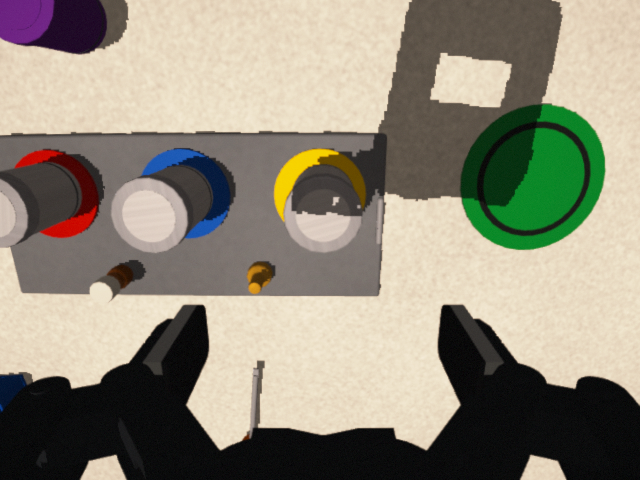

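All tins are upright on their discs. The yellow lid (323,214) is centred under the tool, and the mat centre (533,177) works out to about (449,292).

{"op": "drive_tool", "data": {"commands": "0 0 -0.25 0 0 0 100;0 0 -0.25 0 0 0 100;0 0 -0.25 0 0 0 100;0 0 -0.25 0 0 0 100;0 0 -0.25 0 0 0 100;0 0 -0.2 0 0 0 100;0 0 -0.15 0 0 0 100;0 0 0 0 0 0 100;0 0 0 0 0 0 0;0 0 0 0 0 0 0;0 0 0 0 0 0 0;0 0 0 0 0 0 0;0 0 0 0 0 0 0;0 0 0 0 0 0 0;0 0 0 0 0 0 0;0 0 0 0 0 0 0;0 0 0 0 0 0 0", "force": 60}}

```text
time_s: 23.0
eef_pos: [475.3, 94.2, 55.2]
ee_rot: [0.001, -0.029, 1.0, -0.0]
force: [-1.7, -2.4, 6.0]
grip_width: 0.668
grip_force: 63.4
```

{"op": "drive_tool", "data": {"commands": "0 0 0.05 0 0 0 0;0 0 0.1 0 0 0 0;0 0 0.15 0 0 0 0;0 0 0.2 0 0 0 0;0 0 0.2 0 0 0 0;0 0 0.2 0 0 0 0;0 0 0.2 0 0 0 0;0 0 0.2 0 0 0 0;0 0 0.2 0 0 0 0;0 0 0.2 0 0 0 0;0 0 0.1 0 0 0 0;0 0 0.05 0 0 0 0;0 0 0 0 0 0 0;0 0 0 0 0 0 0;0 0 0 0 0 0 0"}}

```text
time_s: 24.25
eef_pos: [473.8, 94.5, 237.3]
ee_rot: [-0.001, -0.029, 1.0, 0.0]
force: [0.2, 0.6, -5.3]
grip_width: 0.662
grip_force: 65.3
```

{"op": "drive_tool", "data": {"commands": "-0.01 0.08 0 0 0 0 0;-0.02 0.15 0 0 0 0 0;-0.02 0.15 0 0 0 0 0;-0.02 0.15 0 0 0 0 0;-0.02 0.15 0 0 0 0 0;-0.02 0.15 0 0 0 0 0;-0.02 0.15 0 0 0 0 0;-0.02 0.15 0 0 0 0 0;-0.02 0.15 0 0 0 0 0;-0.02 0.15 0 0 0 0 0;-0.02 0.15 0 0 0 0 0;-0.02 0.15 0 0 0 0 0;-0.02 0.15 0 0 0 0 0;0 0.1 0 0 0 0 0;0 0 0 0 0 0 0;0 0 0 0 0 0 0;0 0 0 0 0 0 0;0 0 0 0 0 0 0;0 0 0 0 0 0 0;0 0 0 0 0 0 0"}}

```text
time_s: 25.92
eef_pos: [449.4, 292.1, 238.5]
ee_rot: [0.0, -0.029, 1.0, -0.0]
force: [0.1, 0.8, -4.3]
grip_width: 0.66
grip_force: 65.4
```

```bash
python3 f.py; python3 -c "
from h import *
p=capture('top');q=capture('wrist')['pixels']
cv2.imwrite('pics/end.png',np.hstack([cv2.resize(p['pixels'][180:380,100:440],(460,270)),cv2.resize(q,(340,270))]))"
```

```text
26.1167 [449.4 292.3 238.5] [ 0.11  0.22 -5.22] [0.61 0.35 0.58] [-4.000e-02 -4.477e+01 -2.851e+01 -0.000e+00  1.000e-02 -0.000e+00] [ 0.358  0.32   1.42  -0.     1.402 -1.271] 0.6656266946748544 65.40964365005493
```

View pics/end.png

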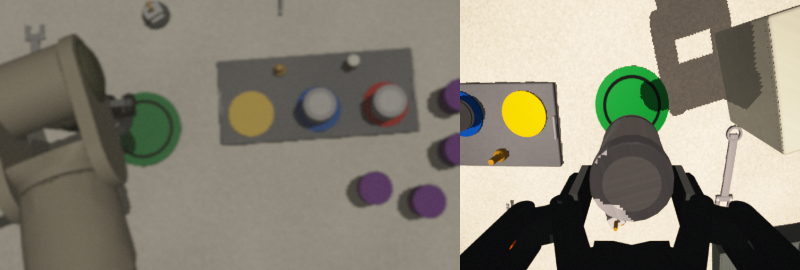

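The heaviest tin is held upright over the mat, the yellow disc is empty, and the blue and red tins stand on their discs.

```bash
python3 -c "
from rig import finish_job
print(finish_job())"
```

```text
the job is handed in; nothing more can be done
None
```

I handed the job in with the yellow disc's tin, the heaviest at about 4.6–5.2 N against about 2.7 N for each of the others, held upright and still over the green mat at about 238 mm; the red and blue tins are back on their own discs, but the hand-in returned no verdict.

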